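# Push the freshly varnished keepsake box down its drying lane

## Robot

A 6-joint arm with a two-finger parallel gripper is mounted at the origin on the work surface. World frame = base frame: x ahead of the robot, y to its left, z up, the work surface at z = 0. Lengths are in mm, angles in degrees, forces in N, time in s.
With the tool pointing down it reaches from about 300 to 850 mm from the base axis. Payload 4.2 kg.
Tool frame: the origin (TCP) lies midway between the tips of the shut fingers; the grasp point (between the pads) lies 19 mm behind it (env.hold_point_z is the z of the grasp point in the tool frame, in mm); z points along the fingers, y is the direction in which the jaws open and shut (so a half turn about z gives the same grasp; the last joint's range is limited). The gripper opens to 91 mm and grips with 3 to 60 N. Pads are 32 mm wide; open, the fingers measure 118 mm over their backs; the gripper's body (76 mm by 178 mm) begins 60 mm behind the grasp point.
Start: joints at [-64.286, 18.312, 89.639, -0, 72.044, -1.146], TCP at [259.8, -512.979, 213.976] pointing down, gripper open.
Joint ranges: [-177.97, 177.97], [-48.28, 115.42], [12.27, 149.76], [-77.06, 257.06], [2.81, 150.46], [-146.56, 146.56]. Speed limits (degrees/s): [147.25, 147.25, 180, 180, 180, 180].

## Interface

Orientations are given as [roll, pitch, yaw] about the fixed x, y, z axes, in that order (R = Rz(yaw) Ry(pitch) Rx(roll)).
In Python, from workcell import env, grab_frame, camera_params, spotter gives the robot as it stands. The module is installed in compiled form; this text tells all that it offers.
- The arm moves only by the shell command python3 -m jog 'ROWS' [FORCE]. ROWS is text: rows parted by semicolons, each of 7 numbers parted by spaces: the turn, a rotation vector about the world's x, y, z in units of 5 degrees (1.0 is 5 degrees), then the shift along the world's x, y, z in units of 25 mm (1.0 is 25 mm), then the opening, from 0 (shut) to 1 (fully open). A call has 1 to 5 rows; each row is the pose to reach, as a shift and turn from the pose commanded when the call began; what a row does not reach only later rows make up. A row lasts 1/8 s, in which the tool goes at most 62.5 mm and 10.7 degrees, less where a joint would pass 70% of its speed; a pose out of reach is approached as far as the arm can. A call with a gripper value outside its range is refused whole. The fingers move at their own pace and stop on an object; FORCE is the grip in N (left out, the last holds). Time passes only in rows, so rows that repeat a pose let the fingers close. It gives the time, the measured TCP pose, the force and the opening at its end, in the units of the state.
- env.state(): the state, without advancing time (a new reading comes with each control period).
- grab_frame(name): name is "scene" or "top" or "wrist"; returns the picture (420x560x3 uint8, red, green, blue); there is no depth.
- camera_params(name): a dict with "K" (3x3 intrinsics, pixels), "rvec" (rotation vector, rad) and "tvec" (3), from world to camera coordinates, as OpenCV has them. Camera axes: x right, y down, z forward; pixel columns grow to the right and rows downward; lengths in mm; the calibration is good to about 2 mm. A picture is of the moment at which its call begins: read the wrist's pose just before it. camera_params takes no time and is no camera call; for the wrist camera it gives the pose at the moment of the call.
- env.job_done(): hands the job in, once; it reports no verdict.
Trained networks look in the newest picture that a camera, given by its name, has taken for a name from the list of things; names that differ only in an ending like _2 or _b are one class to them, and where a whole thing is asked for, a point or a joint stands for the part that bears it (a point fixed in the world has none). Each returns a list of dicts, best first, with "conf" (0 to 1); they miss things now and then, are a little off and sometimes report something else, mostly with a low value. They report only what shows in the picture. A call takes as long as a camera call. They do not tell look-alikes from the thing itself.
- spotter.look_for(query, camera): "box" ([left, top, width, height] in pixels, round what is visible of it).
- spotter.trace(query, camera): "region" (420x560 bool, what is visible of it) and "box" ([left, top, width, height] in pixels, round what is visible of it).
The state is a dict: "time_s": time; "qpos": joint angles; "qvel": joint speeds; "effort": joint torques, N m; "ee_pos": TCP position; "ee_rot": TCP orientation; "force": force on the tool from outside, world axes, zero at the start; "torque": the same for the moment, N m; "gripper_width": finger opening in mm.
Only numpy, scipy, OpenCV 4.12 (cv2) and the standard library are available. Lean on these libraries where they do the work, as an engineer would, in place of code of your own. Each camera call takes 0.05 s, during which the arm holds its last target. There are 200 camera calls.

## Task

The wooden keepsake box on the open end of the drying board is still wet with varnish on its lid and both long sides, so use the fingertips to push it slowly by its bare end, never gripping or lifting it, down the empty lane between the two guide rails until its leading end rests against the stop batten. Keep both the box and the hand off the rails, and do not touch the wet lid or long sides. Leave the round plaque in the next lane and the things on the bench where they are, and finish with the hand clear.

Things in the scene. Friction and masses are not known exactly. Their poses are not given: they have to be found in the camera images.
- box: Closed wooden keepsake box, 130 long (own x) x 90 wide (y) x 60 mm tall, 0.3 to 0.6 kg, loose on the drying board's open end, up to 14 mm and 0.14 rad off the lane's line. Origin: centre of its underside; +x to the leading end. Its bare pale ends (84 wide, 57 tall, x = +-65 mm) may be touched. Pushed at mid-height it slides without tipping, at 1.5 to 4.5 N.
- varnish: The wet parts of the box, fixed to it (same origin and axes): both long sides (outer faces at y = +-45 mm) and the lid (top 60 mm above the underside, with a dark heart), x from -62 to +62 mm, so the bare ends stand 3 mm proud of them. Darker than the ends. Not to be touched.
- box_rear (a point): Centre of the box's bare rear end face (box x = -65 mm, 30 mm above the underside): where to push.
- box_front (a point): Centre of the box's bare leading end face (box x = +65 mm, 30 mm above the underside).
- board_a: The drying board under the box: fixed white panel 440 (own x) x 150 (y) x 12 mm on the bench. Origin: centre of its underside; +x is the way to push, from the open end to the stop, roughly world +y; y = 0 is the lane's centre line; the top face is 12 mm above the bench. A twin board lies 5 mm beside it, nearer to the robot or farther.
- rail_left: Guide rail on the board's +y side: wooden strip 14 wide, 160 long, 16 mm tall (top 28 mm above the bench), rounded at the mouth; it fills board x = 40 to 200, y = 56 to 70 mm. The lane between the rails is 112 mm wide: 11 mm to spare on each side of the centred box. Its origin is that of the board.
- rail_right: The same rail on the -y side: board x = 40 to 200, y = -70 to -56 mm. Its origin is that of the board.
- lane_mouth (a point): Centre of the lane's mouth, on the board's top face (board x = 40 mm, y = 0), where the rails begin.
- lane_stop (a point): Foot of the stop batten's face on the lane's centre line, on the board's top face (board x = 200 mm, y = 0). The batten (16 mm tall, 15 mm thick, across the whole lane) belongs to the board; the box may touch it.
- plaque: Round wooden plaque, 86 mm across, 14 mm thick, drying in the lane of the twin board next to this one; origin at the centre of its underside. Leave alone.
- tin: Closed varnish tin, 84 mm across, 90 mm tall, on the bench beyond the stop end; origin at the centre of its underside. Leave alone.
- brush: Paint brush lying on the bench outside the open end; origin at its middle. Leave alone.
- sanding_block: Cork sanding block 65 x 110 x 34 mm on the bench beyond the boards; origin at the centre of its underside. Leave alone.
Mind the look-alikes: they are no part of the job. There is more than one size of the box; the one meant has the size given above.

How it is judged:
By the outcome, as a careful person would: the job done as asked, in the order asked, and still so for the second after the job is handed in, with the robot touching nothing.
It also fails if it takes over 58 s, if anything falls off the work surface, if the arm or the gripper's body presses on something with over 40 N, if the wrist force passes 120 N, or if a joint passes its speed limit or range.

## Working session

There is one attempt and no reset: what is moved stays moved. The work goes in short steps, Python scripts to look and compute and a shell command to move; the robot and the scene stay as the last step left them, time stands still between calls to the robot, and variables do not carry over. Pictures are saved under pics/ and viewed, about 8 in all and at most 12, crops included, and the job is handed in when it is done.

```bash
mkdir -p pics; python3 - <<'E'
from workcell import env, grab_frame, camera_params, spotter
import cv2,numpy as np
for c in ("scene","top"):
    im=grab_frame(c); cv2.imwrite(f"pics/{c}0.png",im[:,:,::-1])
    p=camera_params(c); print(c,np.round(p["K"],1).tolist(),p["rvec"],p["tvec"])
    for q in ("box","board_a","plaque","tin","brush","rail_left"):
        print(c,q,[(np.round(d["box"]).tolist(),round(d["conf"],2)) for d in spotter.look_for(q,c)][:4])
print(env.state())
E
```

```text
scene [[511.2, 0.0, 280.0], [0.0, 511.2, 207.1], [0.0, 0.0, 1.0]] [ 2.11051133  1.18483493 -0.45793049] [-287.45335034 -277.36484893 1819.83455902]
scene box [([223.0, 302.0, 43.0, 46.0], 0.8), ([81.0, 179.0, 77.0, 55.0], 0.68), ([237.0, 217.0, 57.0, 58.0], 0.62)]
scene board_a [([226.0, 199.0, 152.0, 101.0], 0.82)]
scene plaque [([294.0, 178.0, 24.0, 26.0], 0.75)]
scene tin [([388.0, 146.0, 31.0, 40.0], 0.96)]
scene brush [([97.0, 262.0, 64.0, 39.0], 0.7), ([329.0, 224.0, 42.0, 25.0], 0.66)]
scene rail_left [([306.0, 199.0, 43.0, 24.0], 0.86), ([225.0, 195.0, 154.0, 99.0], 0.63)]
top [[466.6, 0.0, 280.4], [0.0, 466.6, 209.6], [0.0, 0.0, 1.0]] [ 2.17137135 -2.12212788  0.20991761] [ -10.72663932  530.20973885 1125.44412075]
top box [([383.0, 271.0, 96.0, 89.0], 0.88), ([359.0, 99.0, 32.0, 39.0], 0.75), ([290.0, 154.0, 53.0, 42.0], 0.65)]
top board_a [([184.0, 144.0, 170.0, 60.0], 0.66), ([253.0, 94.0, 46.0, 36.0], 0.21)]
top plaque [([206.0, 220.0, 39.0, 33.0], 0.9)]
top tin [([76.0, 177.0, 48.0, 35.0], 0.85), ([291.0, 154.0, 57.0, 40.0], 0.58)]
top brush [([426.0, 192.0, 50.0, 67.0], 0.69)]
top rail_left [([188.0, 191.0, 66.0, 8.0], 0.66)]
{'time_s': 0.7, 'qpos': array([-6.42866256e+01,  1.83088190e+01,  8.96380510e+01, -6.70296841e-04,
        7.20427665e+01, -1.14713069e+00]), 'qvel': array([-0.03230393, -0.0135149 ,  0.0862176 , -0.10919771, -0.08314584,
        0.01589257]), 'effort': array([ 1.43780155e-03, -4.12223768e+01, -2.32192308e+01,  7.30598252e-02,
        3.74994613e-02, -2.49927149e-05]), 'ee_pos': array([ 259.79493992, -512.9946404 ,  214.0132841 ]), 'ee_rot': array([1.79989651e+02, 8.45030240e-04, 2.68607116e+01]), 'force': array([-0.27494389, -1.21077719,  0.65532043]), 'torque': array([-0.02055535, -0.04668947,  0.01620257]), 'gripper_width': 91.20983666218034}
```

```bash
python3 - <<'E'
import cv2
a=cv2.imread("pics/top0.png")[80:280,170:490]
cv2.imwrite("pics/top0c.png",cv2.resize(a,None,fx=2.5,fy=2.5,interpolation=cv2.INTER_CUBIC))
E
```

```text
(no output)
```

View pics/top0c.png

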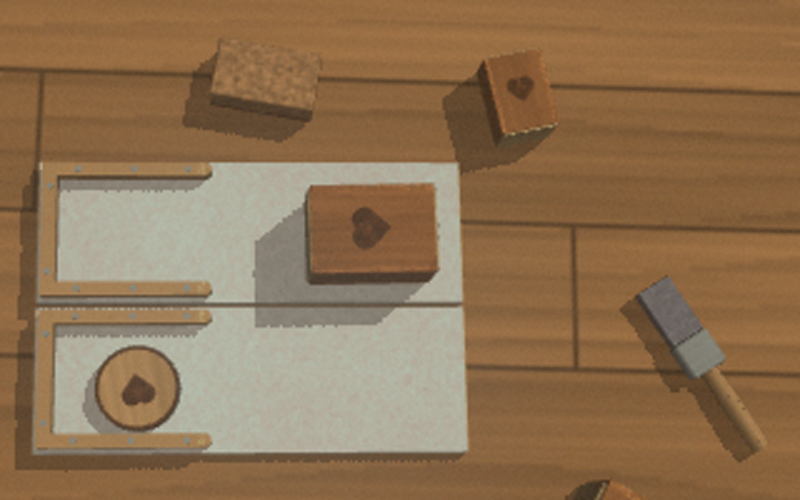

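View pics/scene0.png

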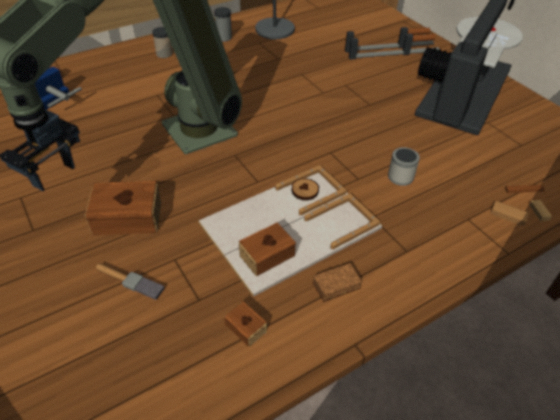

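Top view: the 130x90 box sits on the far board (crop corners about (308,184)–(437,278)), with its rails at the left. The twin board with the plaque is nearer the robot, the small box is at (518,95), and the big box is at the bottom. The scene view agrees.

```bash
cat > h.py <<'E'
import numpy as np,cv2
def P(cam):
    R,_=cv2.Rodrigues(np.array(cam["rvec"],float)); return np.array(cam["K"]),R,np.array(cam["tvec"],float).ravel()
def plane(cam,uv,z):
    K,R,t=P(cam); uv=np.atleast_2d(uv).astype(float)
    d=np.c_[uv,np.ones(len(uv))]@np.linalg.inv(K).T@R; c=-R.T@t
    return c+d*((z-c[2])/d[:,2])[:,None]
def proj(cam,X):
    K,R,t=P(cam); return cv2.projectPoints(np.atleast_2d(X).astype(float),R,t,K,None)[0].reshape(-1,2)
E
python3 - <<'E'
from workcell import *
from workcell import camera_params
from h import *
c=camera_params("top")
f=lambda a:np.array(a)/2.5+[170,80]-0.3
print("board",plane(c,f([(39,162),(459,162),(463,302),(36,302)]),12).round(1).tolist())
print("boxtop",plane(c,f([(308,185),(435,184),(438,272),(310,274)]),72).round(1).tolist())
print("rail mouth",plane(c,f([(211,165),(211,178),(211,283),(211,297)]),28).round(1).tolist())
print("stop",plane(c,f([(57,178),(57,283)]),28).round(1).tolist())
E
```

```text
board [[702.5, 253.6, 12.0], [715.8, -189.2, 12.0], [564.7, -192.6, 12.0], [553.2, 248.6, 12.0]]
boxtop [[668.1, -26.2, 72.0], [672.9, -153.7, 72.0], [582.7, -156.5, 72.0], [577.3, -29.6, 72.0]]
rail mouth [[699.7, 72.8, 28.0], [685.7, 72.4, 28.0], [574.6, 69.1, 28.0], [560.0, 68.6, 28.0]]
stop [[681.0, 231.2, 28.0], [570.4, 225.5, 28.0]]
```

```bash
python3 -m jog '0 0 3 3 2.4 0 0.44;0 0 5 6 4.8 0 0.44;0 0 7 8 6.4 0 0.44;0 0 9 10 8 0 0.44;0 0 11 12 9.4 0 0.44'; python3 -m jog '0 0 1 1.4 1 0 0.44;0 0 2 2.7 2 0 0.44;0 0 2 2.7 2 0 0.44;0 0 2 2.7 2 0 0.44'
python3 - <<'E'
from workcell import *
from workcell import env,grab_frame,camera_params,spotter
from h import *
s=env.state();print(s["time_s"],s["ee_pos"],s["ee_rot"],s["qpos"].round(1),s["force"],s["gripper_width"])
p=camera_params("wrist");im=grab_frame("wrist");cv2.imwrite("pics/w1.png",im[:,:,::-1])
np.save("w1.npy",p,allow_pickle=True)
t=grab_frame("top");cv2.imwrite("pics/top1.png",t[:,:,::-1])
E
```

```text
time_s: 1.32
ee_pos: [506.4, -317.8, 214.2]
ee_rot: [180.0, 0.0, 80.9]
force: [0.2, -0.9, 0.5]
gripper_width: 44.1
time_s: 1.82
ee_pos: [571.9, -269.5, 213.8]
ee_rot: [-180.0, 0.0, 90.6]
force: [-0.5, -0.3, 0.3]
gripper_width: 40.4
1.825 [ 571.91790885 -269.49186538  213.80789703] [-1.79951456e+02  1.44852392e-02  9.05521155e+01] [-26.3  23.5  81.6  -0.   74.9 -26.8] [-0.50809941 -0.2625461   0.2803623 ] 40.41347550871947
```

View pics/w1.png

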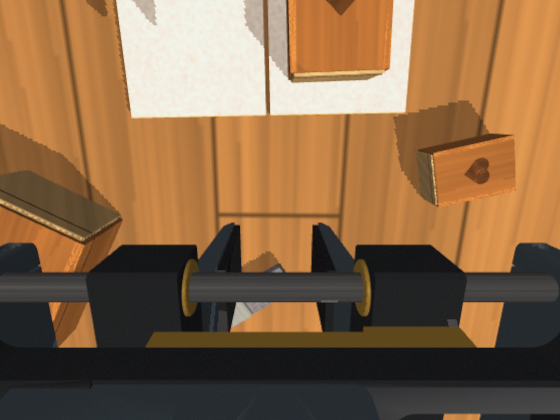

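The wrist view shows the box's pale rear edge at (289..390, ~72), the board's open edge at row ~113, and the seam between the boards at column 268. Next I'll check the fitted model in both views.

```bash
cat >> h.py <<'E'
def pose(x,y,yaw,pts):
    a=np.radians(yaw);p=np.atleast_2d(pts).astype(float);R=np.array([[np.cos(a),-np.sin(a)],[np.sin(a),np.cos(a)]])
    return np.c_[p[:,:2]@R.T+[x,y],p[:,2]]
def rect(x0,x1,y0,y1,z): return [(x0,y0,z),(x1,y0,z),(x1,y1,z),(x0,y1,z)]
def overlay(im,cam,board,box,roi,s):
    x0,y0,x1,y1=roi; o=cv2.resize(im[y0:y1,x0:x1],None,fx=s,fy=s,interpolation=cv2.INTER_CUBIC)
    for b,r,col in [(board,rect(-220,220,-75,75,12),(255,0,0)),(board,rect(40,200,-56,56,28),(255,0,255)),(box,rect(-62,62,-45,45,72),(0,255,0)),(box,rect(-65,65,-42,42,12),(255,255,0))]:
        q=((proj(cam,pose(*b,r))-[x0,y0]+.5)*s*16).astype(int)
        cv2.polylines(o,[q],True,col,1,cv2.LINE_AA,4)
    return o
E
python3 - <<'E'
from workcell import camera_params
from h import *
c=camera_params("top");w=np.load("w1.npy",allow_pickle=True).item()
print("wrist lid rear",plane(w,[(289,73),(390,69)],72).round(1).tolist())
print("wrist board",plane(w,[(406,111),(268,114.5)],12).round(1).tolist())
B=(634,30,91.6);X=(625.2,-91.5,92.3)
a=overlay(cv2.imread("pics/top1.png"),c,B,X,(180,135,365,210),4)
b=overlay(cv2.imread("pics/w1.png"),w,B,X,(240,0,425,130),2.2)
h=np.zeros((a.shape[0]+b.shape[0],a.shape[1],3),np.uint8);h[:a.shape[0]]=a;h[a.shape[0]:,:b.shape[1]]=b
cv2.imwrite("pics/ov1.png",h)
E
```

```text
wrist lid rear [[583.4, -156.7, 72.0], [674.3, -152.5, 72.0]]
wrist board [[716.0, -187.4, 12.0], [562.9, -192.5, 12.0]]
```

View pics/ov1.png

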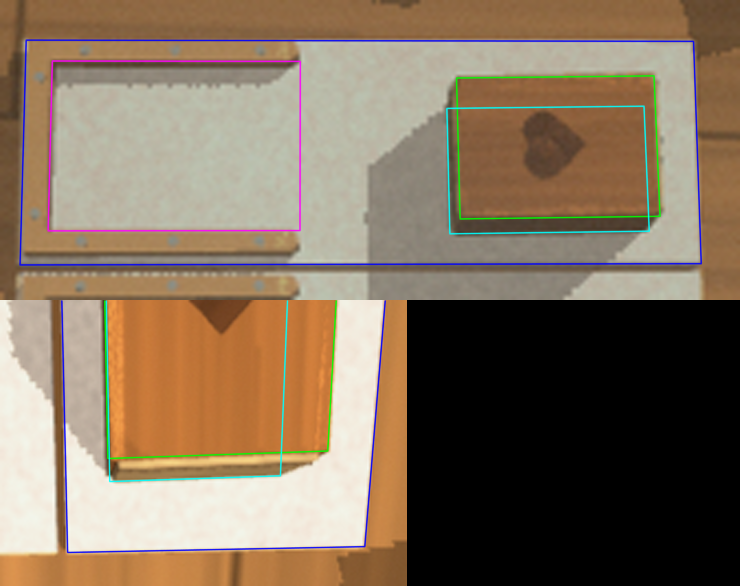

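The model (board 634, 30, 91.6° and box 625, -91.5, 92.3°) fits both views. The box is about 12 mm off the lane line toward the robot. Next: get behind the rear end, then down.

```bash
python3 -m jog '0 0 0.2 1.2 1.4 0 0.4;0 0 0.28 2.2 2.6 -2 0.4;0 0 0.28 2.24 2.6 -3.5 0.4;0 0 0.28 2.24 2.6 -4 0.4;0 0 0.28 2.24 2.6 -4 0.4'
```

```text
time_s: 2.55
ee_pos: [627.9, -205.2, 114.1]
ee_rot: [-180.0, -0.0, 91.9]
force: [-0.1, 0.5, -0.6]
gripper_width: 36.5
```

```bash
python3 -m jog '0 0 0 0 0 -1.5 0.4;0 0 0 0 0 -2.7 0.4;0 0 0 0 0 -3.3 0.4;0 0 0 0 0.4 -3.3 0.4;0 0 0 0 0.8 -3.3 0.4'; python3 -m jog '0 0 0 0 0.16 0 0.4;0 0 0 0 0.32 0 0.4;0 0 0 0 0.48 0 0.4;0 0 0 0 0.64 0 0.4;0 0 0 0 0.8 0 0.4'
```

```text
time_s: 3.18
ee_pos: [629.6, -184.0, 33.3]
ee_rot: [179.8, 0.0, 92.0]
force: [0.1, -0.1, -1.0]
gripper_width: 36.6
time_s: 3.8
ee_pos: [629.1, -165.1, 32.1]
ee_rot: [179.9, 0.1, 92.0]
force: [-0.1, -5.6, 4.5]
gripper_width: 36.7
```

```bash
python3 -m jog '0 0 0 0.03 0.2 0 0.4;0 0 0 0.06 0.4 0 0.4;0 0 0 0.09 0.6 0 0.4;0 0 0 0.12 0.8 0 0.4;0 0 0 0.15 1 0 0.4'; python3 - <<'E'
from workcell import env,grab_frame,camera_params
from h import *
s=env.state();print(s["ee_pos"],s["ee_rot"],s["force"])
y=s["ee_pos"][1]; c=camera_params("top");t=grab_frame("top");w=camera_params("wrist");wi=grab_frame("wrist")
cv2.imwrite("pics/top2.png",t[:,:,::-1]);cv2.imwrite("pics/w2.png",wi[:,:,::-1]);np.save("w2.npy",w,allow_pickle=True)
B=(634,30,91.6);X=(628.5,y+81,92)
a=overlay(t[:,:,::-1],c,B,X,(180,135,365,210),4)
b=overlay(wi[:,:,::-1],w,B,X,(140,0,450,240),1.3)
h=np.zeros((a.shape[0]+b.shape[0],a.shape[1],3),np.uint8);h[:a.shape[0]]=a;h[a.shape[0]:,:b.shape[1]]=b
cv2.imwrite("pics/ov2.png",h)
E
```

```text
time_s: 4.42
ee_pos: [632.6, -140.0, 32.1]
ee_rot: [179.9, 0.1, 92.0]
force: [-0.7, -5.2, 4.0]
gripper_width: 36.4
[ 632.62605912 -139.95980974   32.11552708] [1.79929916e+02 8.44612589e-02 9.19771026e+01] [-0.71035105 -5.18588505  3.99319624]
```

View pics/ov2.png

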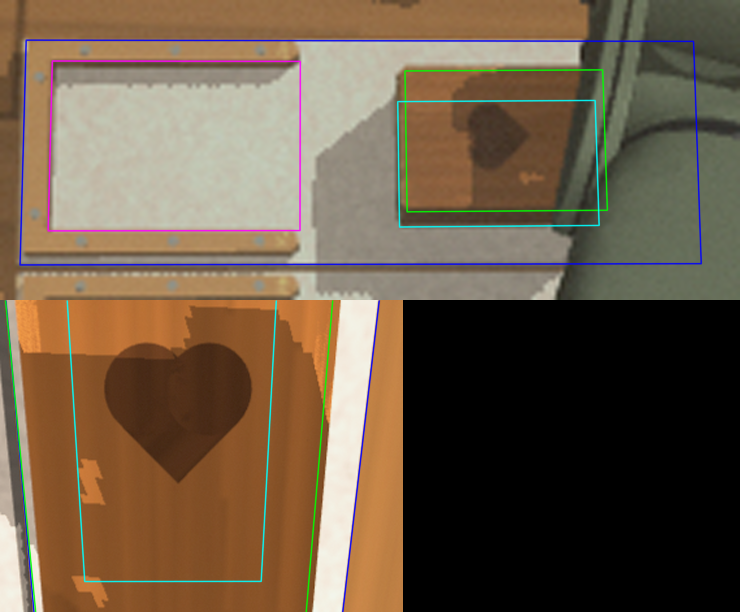

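```bash
python3 - <<'E'
from workcell import camera_params
from h import *
w=np.load("w2.npy",allow_pickle=True).item();c=camera_params("top")
g=lambda a:(np.array(a,float)-[0,300])/1.3+[140,0]-.5
f=lambda a:np.array(a,float)/4+[180,135]-.5
def ang(p): d=p[1]-p[0]; return np.degrees(np.arctan2(abs(d[1]),d[0]*np.sign(d[1])))
for n,p in [("wL",plane(w,g([(43,610),(20,352)]),72)),("wR",plane(w,g([(313,610),(329,425)]),72)),("board",plane(w,g([(344,610),(378,300)]),12)),
 ("tFar",plane(c,f([(575,66),(405,67)]),72)),("tNear",plane(c,f([(555,210),(402,210)]),72)),("tFront",plane(c,f([(402,207),(402,70)]),72))]: print(n,p.round(1).tolist(),ang(p).round(2))
E
```

```text
wL [[588.1, -116.9, 72.0], [585.6, -39.0, 72.0]] 91.88
wR [[677.8, -113.9, 72.0], [675.6, -55.6, 72.0]] 92.18
board [[714.4, -135.8, 12.0], [709.6, -3.1, 12.0]] 92.05
tFar [[677.3, -102.2, 72.0], [673.5, 4.3, 72.0]] 92.03
tNear [[584.7, -90.3, 72.0], [582.1, 4.3, 72.0]] 91.54
tFront [[584.0, 4.4, 72.0], [671.5, 6.2, 72.0]] 1.18
```

```bash
python3 -m jog '0 0 0 0.03 0.2 0 0.4;0 0 0 0.06 0.4 0 0.4;0 0 0 0.08 0.6 0 0.4;0 0 0 0.1 0.8 0 0.4;0 0 0 0.12 1 0 0.4';python3 -m jog '0 0 0 0.02 0.2 0 0.4;0 0 0 0.04 0.4 0 0.4;0 0 0 0.06 0.6 0 0.4;0 0 -0.03 0.07 0.8 0 0.4;0 0 -0.05 0.07 1 0 0.4'; cat > chk.py <<'E'
import sys
from workcell import env,grab_frame,camera_params
from h import *
n,dx=sys.argv[1],float(sys.argv[2])
s=env.state();print(s["ee_pos"],s["ee_rot"],s["force"])
x,y=s["ee_pos"][:2]; c=camera_params("top");t=grab_frame("top");w=camera_params("wrist");wi=grab_frame("wrist")
np.save(f"w{n}.npy",w,allow_pickle=True)
B=(634,30,91.6);X=(x-2.8+dx,y+85,91.8);print("box model",X)
a=overlay(t[:,:,::-1],c,B,X,(180,135,365,210),4)
b=overlay(wi[:,:,::-1],w,B,X,(140,0,450,225),1.3)
h=np.zeros((a.shape[0]+b.shape[0],a.shape[1],3),np.uint8);h[:a.shape[0]]=a;h[a.shape[0]:,:b.shape[1]]=b
cv2.imwrite(f"pics/ov{n}.png",h)
E
python3 chk.py 3 0
```

```text
time_s: 5.15
ee_pos: [635.4, -114.8, 31.8]
ee_rot: [180.0, 0.1, 92.0]
force: [-0.3, -5.6, 3.6]
gripper_width: 36.8
time_s: 5.78
ee_pos: [637.2, -89.8, 31.8]
ee_rot: [180.0, 0.1, 91.7]
force: [-0.7, -4.9, 3.2]
gripper_width: 36.5
[637.21738694 -89.84368817  31.82855784] [1.79954202e+02 5.72901407e-02 9.17121457e+01] [-0.65679465 -4.89587091  3.15563067]
box model (np.float64(634.4173869365694), np.float64(-4.843688166631736), 91.8)
```

View pics/ov3.png

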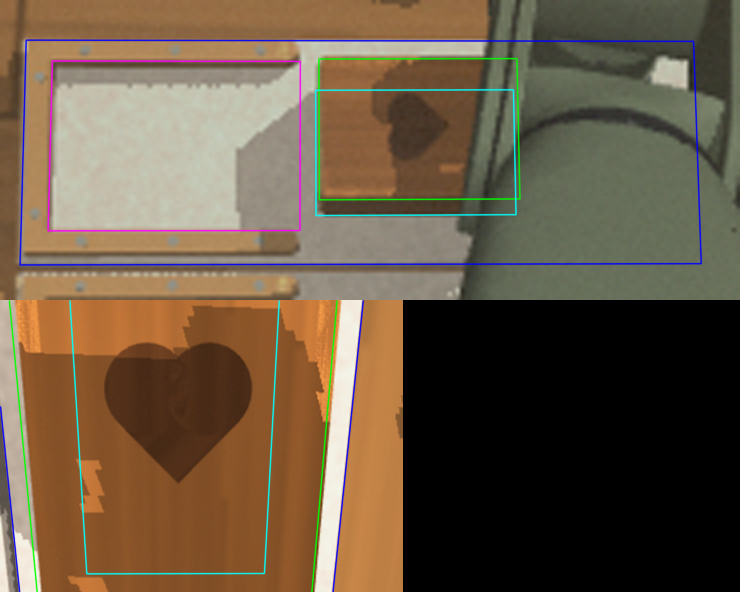

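```bash
for i in 1; do python3 -m jog '0 0 0 -0.01 0.2 0 0.4;0 0 0 -0.01 0.4 0 0.4;0 0 0 -0.02 0.6 0 0.4;0 0 0 -0.02 0.8 0 0.4;0 0 0 -0.03 1 0 0.4'; done; python3 -m jog '0 0 0 -0.01 0.2 0 0.4;0 0 0 -0.01 0.4 0 0.4;0 0 0 -0.02 0.6 0 0.4;0 0 0 -0.02 0.8 0 0.4;0 0 0 -0.03 1 0 0.4';  python3 -m jog '0 0 0 -0.01 0.2 0 0.4;0 0 0 -0.01 0.4 0 0.4;0 0 0 -0.02 0.6 0 0.4;0 0 0 -0.02 0.8 0 0.4;0 0 0 -0.03 1 0 0.4'; python3 chk.py 4 0.2
```

```text
time_s: 6.5
ee_pos: [636.3, -64.0, 31.6]
ee_rot: [180.0, 0.0, 91.7]
force: [0.5, -4.6, 4.2]
gripper_width: 36.1
time_s: 7.12
ee_pos: [635.4, -39.0, 31.6]
ee_rot: [180.0, 0.0, 91.7]
force: [0.7, -5.8, 3.5]
gripper_width: 36.4
time_s: 7.75
ee_pos: [634.6, -14.0, 31.5]
ee_rot: [-180.0, 0.0, 91.7]
force: [0.4, -5.5, 3.9]
gripper_width: 36.6
[634.55242149 -14.01894458  31.54594761] [-1.79989445e+02  1.38090368e-02  9.17351916e+01] [ 0.38838046 -5.45146861  3.8566606 ]
box model (np.float64(631.9524214949097), np.float64(70.98105542471907), 91.8)
```

View pics/ov4.png

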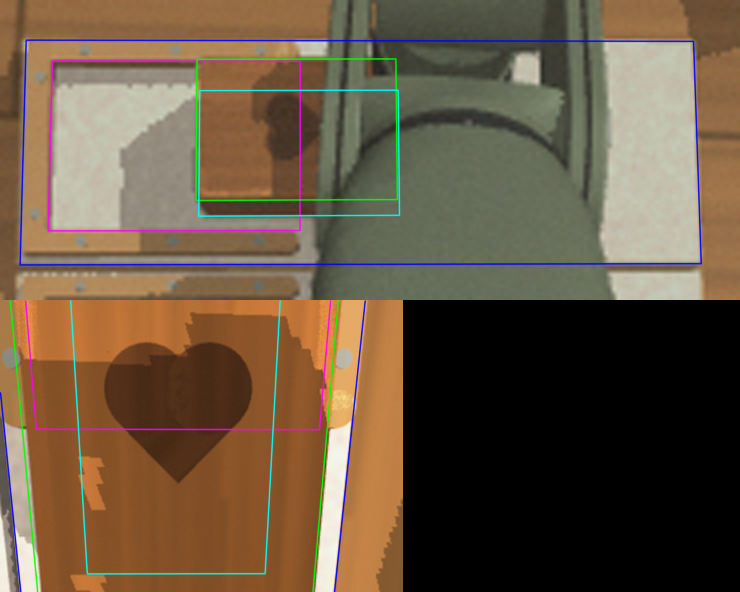

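```bash
python3 -m jog '0 0 0 0 0.2 0 0.4;0 0 0 -0.01 0.4 0 0.4;0 0 0 -0.01 0.6 0 0.4;0 0 0 -0.02 0.8 0 0.4;0 0 0 -0.02 1 0 0.4'; python3 -m jog '0 0 0 -0.01 0.2 0 0.4;0 0 0 -0.01 0.4 0 0.4;0 0 0 -0.02 0.6 0 0.4;0 0 0 -0.02 0.8 0 0.4;0 0 0 -0.03 1 0 0.4';  python3 -m jog '0 0 0 -0.01 0.2 0 0.4;0 0 0 -0.01 0.4 0 0.4;0 0 0 -0.02 0.6 0 0.4;0 0 0 -0.02 0.8 0 0.4;0 0 0 -0.03 1 0 0.4'; python3 -m jog '0 0 0 0 0.1 0 0.4;0 0 0 0 0.2 0 0.4;0 0 0 0 0.3 0 0.4;0 0 0 -0.01 0.4 0 0.4;0 0 0 -0.01 0.5 0 0.4'
```

```text
time_s: 8.48
ee_pos: [634.0, 11.2, 31.3]
ee_rot: [-180.0, -0.0, 91.7]
force: [-0.3, -3.2, 2.8]
gripper_width: 36.6
time_s: 9.1
ee_pos: [633.3, 36.2, 31.3]
ee_rot: [-180.0, -0.0, 91.7]
force: [0.3, -3.1, 0.5]
gripper_width: 36.3
time_s: 9.72
ee_pos: [632.6, 61.2, 31.3]
ee_rot: [-180.0, -0.0, 91.7]
force: [0.3, -2.7, -2.0]
gripper_width: 36.5
time_s: 10.35
ee_pos: [632.5, 73.4, 31.5]
ee_rot: [180.0, -0.0, 91.7]
force: [-0.8, -2.7, -1.6]
gripper_width: 36.3
```

Now small steps (1 mm per row), watching the force.

```bash
python3 -m jog '0 0 0 0 0.04 0 0.4;0 0 0 0 0.08 0 0.4;0 0 0 0 0.12 0 0.4'; python3 -m jog '0 0 0 0 0.04 0 0.4;0 0 0 0 0.08 0 0.4'; python3 -m jog '0 0 0 0 0.04 0 0.4;0 0 0 0 0.08 0 0.4'
```

```text
time_s: 10.72
ee_pos: [632.5, 76.3, 31.5]
ee_rot: [180.0, 0.0, 91.7]
force: [-0.4, -3.2, -1.1]
gripper_width: 36.5
time_s: 10.98
ee_pos: [632.4, 78.3, 31.5]
ee_rot: [180.0, 0.0, 91.7]
force: [-0.2, -3.4, -1.0]
gripper_width: 36.4
time_s: 11.22
ee_pos: [632.5, 80.3, 31.5]
ee_rot: [180.0, 0.0, 91.7]
force: [-0.3, -1.8, -2.4]
gripper_width: 36.6
```

```bash
python3 -m jog '0 0 0 0 0.04 0 0.4;0 0 0 0 0.06 0 0.4'; python3 -m jog '0 0 0 0 0.03 0 0.4;0 0 0 0 0.06 0 0.4'; python3 chk.py 5 0.2
```

```text
time_s: 11.48
ee_pos: [632.5, 81.8, 31.5]
ee_rot: [180.0, 0.0, 91.7]
force: [-0.2, -2.0, -0.9]
gripper_width: 36.4
time_s: 11.72
ee_pos: [632.5, 82.7, 31.5]
ee_rot: [180.0, 0.1, 91.7]
force: [-0.7, -6.3, -0.9]
gripper_width: 36.6
[632.45653015  82.69923554  31.52236234] [1.79999819e+02 6.24246781e-02 9.17411527e+01] [-0.73655221 -6.25862712 -0.86514452]
box model (np.float64(629.8565301517178), np.float64(167.69923554449844), 91.8)
```

```bash
python3 -m jog '0 0 0 0 0.02 0 0.4;0 0 0 0 0.03 0 0.4'; python3 chk.py 6 0.2
```

```text
time_s: 12.08
ee_pos: [632.4, 82.7, 31.6]
ee_rot: [-180.0, 0.1, 91.7]
force: [0.1, -7.8, 0.4]
gripper_width: 36.5
[632.40877338  82.70192523  31.57498509] [-1.79989412e+02  1.14732434e-01  9.17375706e+01] [ 0.07433987 -7.79944267  0.4483388 ]
box model (np.float64(629.80877338289), np.float64(167.70192522539986), 91.8)
```

View pics/ov6.png

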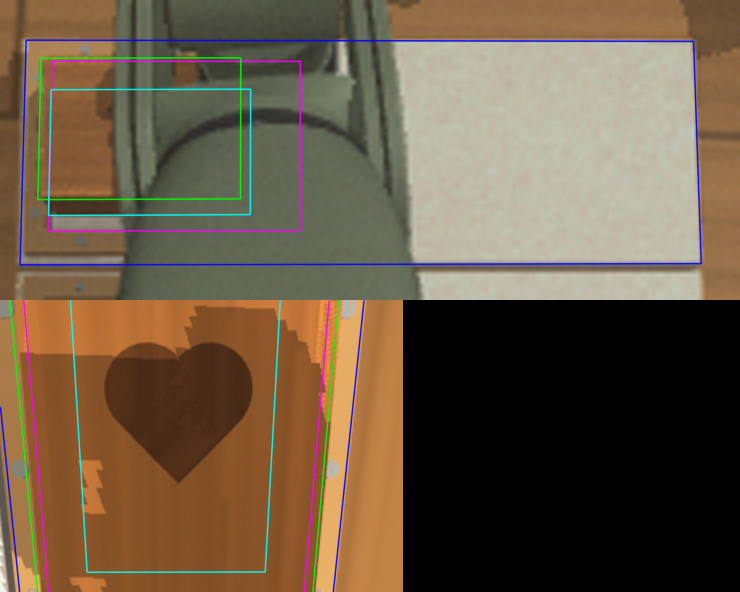

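TCP stalls while the force rises to 8 N, and the overlay puts the leading end at the stop face. One small seating nudge, then straight back and up.

```bash
python3 -m jog '0 0 0 0 0.02 0 0.4;0 0 0 0 0.03 0 0.4;0 0 0 0 0.03 0 0.4'; python3 -m jog '0 0 0 0 -0.2 0 0.4;0 0 0 0 -0.6 0 0.4;0 0 0 0 -1.2 0 0.4;0 0 0 0 -2.2 0 0.4;0 0 0 0 -3.4 0 0.4'; python3 -m jog '0 0 0 0 -1 1 0.4;0 0 0 0 -2.5 3 0.4;0 0 0 0 -4.5 5 0.4;0 0 0 0 -6.5 6 0.4;0 0 0 0 -8 6 0.4'; python3 -m jog '0 0 0 0 -1.5 0 0.4;0 0 0 0 -3 0 0.4;0 0 0 0 -4 0 0.4;0 0 0 0 -4 0 0.4;0 0 0 0 -4 0 0.4'
python3 - <<'E'
from workcell import env,grab_frame,camera_params
from h import *
print(env.state()["force"])
t=grab_frame("top")[:,:,::-1];s=grab_frame("scene")[:,:,::-1]
a=overlay(t,camera_params("top"),(634,30,91.6),(629.9,165,91.6),(180,135,365,255),4)
b=cv2.resize(s[150:350,80:440],None,fx=1.5,fy=1.5)[:110]
cv2.imwrite("pics/fin.png",a)
E
```

```text
time_s: 12.55
ee_pos: [632.4, 82.7, 31.7]
ee_rot: [-180.0, 0.2, 91.7]
force: [-0.5, -9.6, 0.4]
gripper_width: 36.8
time_s: 13.18
ee_pos: [632.5, -1.2, 31.5]
ee_rot: [180.0, -0.0, 91.7]
force: [1.0, 0.0, 0.2]
gripper_width: 36.5
time_s: 13.8
ee_pos: [633.6, -203.6, 185.2]
ee_rot: [179.6, 0.1, 91.6]
force: [-0.1, -0.1, -0.9]
gripper_width: 37.0
time_s: 14.42
ee_pos: [632.4, -299.3, 181.4]
ee_rot: [-180.0, -0.1, 91.7]
force: [0.2, 0.5, -0.1]
gripper_width: 36.5
[ 0.18194187  0.47795103 -0.05951196]
```

View pics/fin.png

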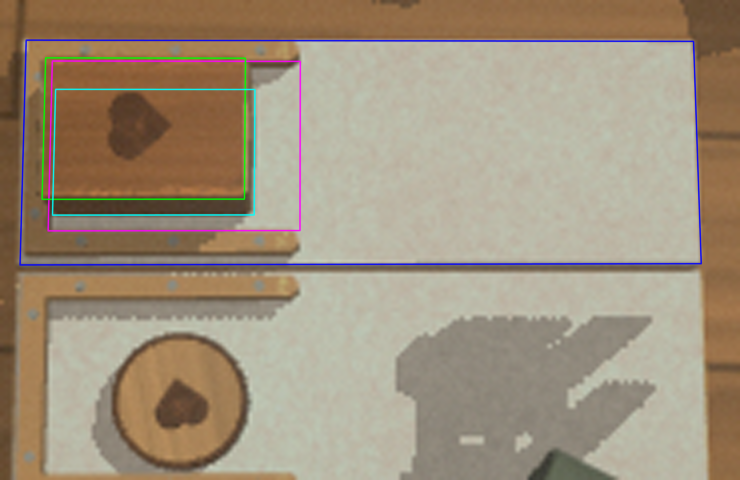

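The final picture shows the box straight in the lane with its leading end at the batten. There's clear board on the visible side by the rail, the plaque is where it was, and the hand is well away.

```bash
python3 -c "
from workcell import env
print(env.job_done())"
```

```text
the job is handed in; nothing more can be done
None
```

I pushed the box by its bare rear end, with two spread fingertips, until its leading end met the stop batten. I never gripped or lifted it. It started about 12 mm off the lane line, so I pushed it diagonally before the mouth to correct that, then straight down the lane.

- **Seated at the stop:** the hand stopped moving at y = 82.7 mm. The force rose from about 3 N to 9.6 N, well above the push force just before, so the box was against the batten.
- **Final picture:** the box matches the model for that position to about 1 mm, straight and centred, with a gap to the rails. The far rail's gap is partly hidden in the top view, so that side rests on the model fit.
- **Hand and other things:** I backed straight off, then up, and the hand ended about 300 mm clear with the force reading near zero. The fingertips stayed about 3 mm above the rail tops throughout. The plaque is where it was. I did not check the tin, brush and sanding block again at the end, but the hand did not go near them.
- **Time:** about 14.5 s of the 58 s.

One disagreement: the box sat 3–4 mm further ahead of the fingers than the pad width implied, so I trusted the pictures and the contact force for where to stop.

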